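Hold the inspection torch on a hardness dimple under the tilted camera microscope

ROBOT

A 7-joint arm with a two-finger parallel gripper is mounted at the origin on the work surface. World frame = base frame: x ahead of the robot, y to its left, z up, the work surface at z = 0. Lengths are in m, angles in rad, forces in N, time in s.
With the tool pointing down it reaches from about 0.4 to 0.875 m from the base axis. Payload 19.3 kg.
Tool frame: the origin (TCP) lies at the very end of the fingers, on their centre line; the grasp point (between the pads) lies 19 mm behind it; z points along the fingers, y is the line along which they close (so a half turn about z gives the same grasp; the last joint's range is limited). The gripper opens to 85 mm and grips with 20 to 120 N. Pads are 22 mm wide; open, the fingers measure 114 mm over their backs; the gripper's body (76 mm by 85 mm) begins 54 mm behind the grasp point. The pads swing forward as they close: fully open they stand 13 mm farther back than shut.
Start: joints at [1.058, 0.521, -0.036, 1.599, 0.021, 1.021, -0.113], TCP at [0.268, -0.565, 0.231] pointing down, gripper open.
Joint ranges: [-2.91, 2.91], [-0.3, 2.13], [-1.5, 1.42], [0.17, 2.43], [-1.26, 4.41], [0.16, 1.93], [-2.52, 2.52]. Speed limits (rad/s): [1.89, 1.89, 2.39, 2.39, 3.01, 3.01, 3.01].

INTERFACE

Orientations are given as [roll, pitch, yaw] about the fixed x, y, z axes, in that order (R = Rz(yaw) Ry(pitch) Rx(roll)).
In Python, from workcell import bot gives the robot as it stands.
- The arm moves only by the shell command python3 -m crank 'ROWS' [FORCE]. ROWS is a JSON object of lists of equal length, an entry for each row: "travel": the shift along the world's x, y, z in cm, a list of three; "turn": the turn, a rotation vector about the world's x, y, z in degrees, a list of three; "gripper": the closure, from 0 (fully open) to 1 (shut). A call has exactly 5 rows; each row is the pose to reach, as a shift and turn from the pose commanded when the call began; what a row does not reach only later rows make up. A row lasts 1/10 s, in which the tool goes at most 50 mm and 8.59 degrees, less where a joint would pass 70% of its speed; a pose out of reach is approached as far as the arm can. A call with a gripper value outside its range is refused whole. The fingers move at their own pace and stop on an object; FORCE is the grip in N (left out, the last holds). Time passes only in rows, so rows that repeat a pose let the fingers close, or fill a call up. It gives the time, the measured TCP pose, the force, the opening and the grip force at its end, in the units of the state.
- bot.observe(): the state, without advancing time (a new reading comes with each control period).
- bot.grab_frame(name): name is "side" or "top"; returns a dict with "pixels" (480x640x3 uint8, red, green, blue), "fx", "fy", "cx", "cy" (pixels), "extrinsics" (4x4, takes a point from world to camera coordinates). Camera axes: x right, y down, z forward; pixel columns grow to the right and rows downward; lengths in m; the calibration is good to about 2 mm. A picture is of the moment at which its call begins. There is no depth.
- bot.job_done(): hands the job in; it is judged then, once.
The state is a dict: "clock": time; "qpos": joint angles; "qd": joint speeds; "joint_efforts": joint torques, N m; "position": TCP position; "tool_rot": TCP orientation; "force": force on the tool from outside, world axes, zero at the start; "moment": the same for the moment, N m; "grip_width": finger opening in m; "finger_force": force on a finger pad.
Only numpy, scipy, OpenCV 4.12 (cv2) and the standard library are available. Lean on these libraries where they do the work, as an engineer would, in place of code of your own. Each camera call takes 0.05 s, during which the arm holds its last target. There are 200 camera calls.

TASK

Draw the black inspection torch with the orange tail band out of its bore in the light grey tool stand, turn it to a slant and hold it up so that its lens aims straight at the dimple in the round steel test block under the camera microscope: lens about 80 mm from the dimple, torch straight opposite the microscope's tilted head and square (at right angles) to the head's line of sight. Do not touch the microscope or the test block, and leave the other tools and blocks where they are. Finish while still holding the torch steady in the air, aimed at the dimple; do not put it down.

Things in the scene. Friction and masses are not known exactly. Their poses are not given: they have to be found in the camera images.
- torch: Black round torch, 130 mm long, about 140 g, orange band near the tail. Origin: centre of the lens face; z axis from lens to tail, beam along -z. Head 28 mm diameter to z = 34 mm, plain tube 25 mm from 40 to 120 mm, tail cap 22 mm above. Starts upright, lens down, in one bore of the stand: lens 10 mm above the bench, top 75 mm standing out. Yaw means nothing (round)
- torch_tail (a point): Centre of the torch's tail end, 130 mm from the lens along the torch's z axis
- rack: Light grey tool stand, a fixed drilled block 70 mm (x) by 190 mm (y) by 65 mm high. Origin: centre of its underside. Three upright bores, 30 mm diameter, 55 mm deep (floor 10 mm above the bench), in a row along its y axis at y = -60, 0 and +60 mm; the torch and two other tools stand in them, in any order
- pen_microscope: Bystander in another bore of the tool stand: blue and white pocket microscope, 122 mm long, 28 mm at the foot, 25 mm tube. Origin: centre of its foot
- impact_probe: Bystander in another bore of the tool stand: bare steel rebound hardness probe, 121 mm long, 28 mm at the foot. Origin: centre of its foot
- scope: Microscope stand, fixed, beige. Origin: on the bench under the centre of the stage. Base x -95 to +95, y -170 to +90 mm, 30 mm high; black round stage 110 mm wide, top at 38 mm. The swinging column's bearing is at the -y end, 90 mm high. The head tilts towards +x; the -x side, towards the robot, is open: the torch has to come from there
- head (a joint): Tilt of the microscope's head (rad) about an axis parallel to the stand's y through the dimple: 0 = looks straight down, positive = leaned towards the stand's +x. Starts at 0.8 to 1.0 and stays (stiff hinge). From the dimple, the line of sight runs along (sin tilt, 0, cos tilt) of the stand's frame
- scope_lens (a point): Centre of the microscope's front lens, 95 mm from the dimple; its z axis is the line of sight, from the dimple up into the head. The head is a barrel up to 48 mm wide, from 95 to 258 mm from the dimple; its column runs beside it, at y = -110 to -133 mm of the stand
- test_block: Round steel test block, 60 mm diameter, 14 mm high, lying loose at the centre of the stage. Origin: centre of its underside
- dimple (a point): The dimple: dark spot 6 mm wide at the centre of the test block's top face, 52 mm above the bench
- spare_block: Bystander: loose square steel block 45 x 45 x 18 mm on the bench before the microscope. Origin: centre of its underside

How it is judged:
By the outcome, as a careful person would: the job done as asked, in the order asked, and still so for the second after the job is handed in, while the arm keeps its last pose, push and grip.
It also fails if it takes over 35 s, if anything falls off the work surface, if the arm or the gripper's body presses on something with over 40 N, if the wrist force passes 120 N, or if a joint passes its speed limit or range.

## Working session

There is one attempt and no reset: what is moved stays moved. The work goes in short steps, Python scripts to look and compute and a shell command to move; the robot and the scene stay as the last step left them, time stands still between calls to the robot, and variables do not carry over. Pictures are saved under pics/ and viewed, at most 10 in all, crops included, and the job is handed in when it is done.

```bash
mkdir -p pics; ls
python3 - <<'E'
from workcell import bot
import cv2,numpy as np
s=bot.observe(); print({k:np.round(v,3).tolist() for k,v in s.items()})
for n in("side","top"):
    f=bot.grab_frame(n); cv2.imwrite(f"pics/{n}0.png",f["pixels"][:,:,::-1]); print(n,f["fx"],f["fy"],f["cx"],f["cy"],np.round(f["extrinsics"],4).tolist())
E
```

```text
pics
{'clock': 0.0, 'qpos': [1.058, 0.522, -0.036, 1.6, 0.021, 1.021, -0.113], 'qd': [0.001, -0.0, -0.0, 0.002, -0.0, 0.0, -0.0], 'joint_efforts': [0.001, -92.711, 1.981, -36.993, 0.018, 0.008, 0.0], 'position': [0.268, -0.564, 0.231], 'tool_rot': [-3.141, 0.0, 0.443], 'force': [-0.208, -0.763, 0.087], 'moment': [0.053, 0.016, 0.005], 'finger_force': 0.0, 'grip_width': 0.085}
side 493.6125059286406 493.6125059286406 316.79513493998826 248.36419397916822 [[-0.7199, -0.6941, -0.0023, 0.4291], [-0.5109, 0.5322, -0.6751, 0.3423], [0.4698, -0.4848, -0.7377, 0.703], [0.0, 0.0, 0.0, 1.0]]
top 501.28208260750984 501.28208260750984 317.25622876718273 246.26169205009296 [[-0.0093, -1.0, -0.0021, 0.0789], [-0.9937, 0.0095, -0.112, 0.542], [0.112, 0.001, -0.9937, 0.9903], [0.0, 0.0, 0.0, 1.0]]
```

View pics/side0.png

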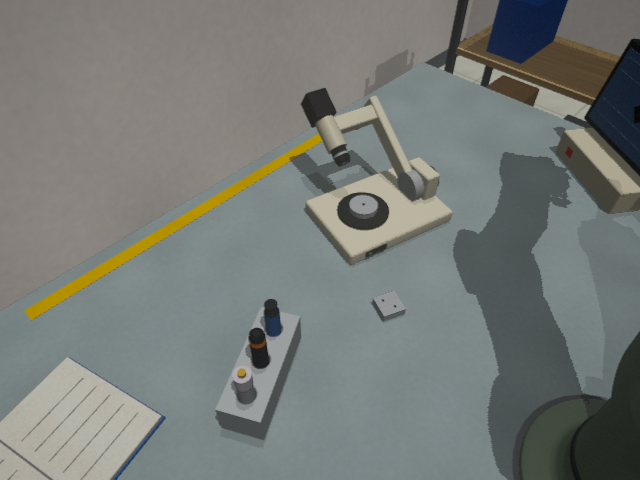

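View pics/top0.png

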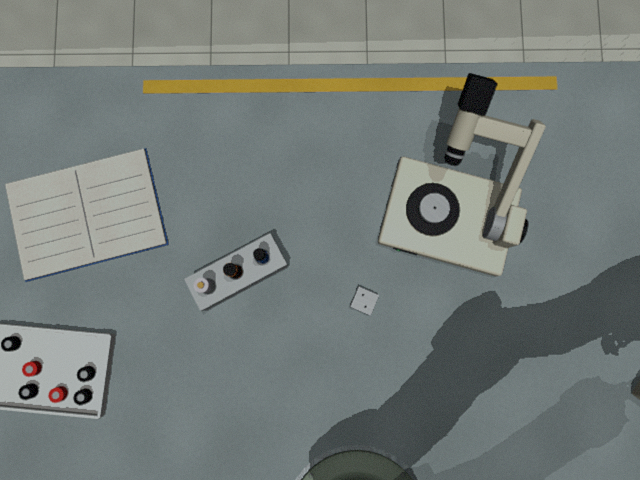

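The torch is the middle tool: side view about (259,347), top view about (233,270). The dimple is near side (363,204) and top (435,208). I'll enlarge both areas.

Run:
```python
import cv2,numpy as np
s=cv2.imread("pics/side0.png");t=cv2.imread("pics/top0.png")
def c(im,x,y,w,h,k):
    o=cv2.resize(im[y:y+h,x:x+w],None,fx=k,fy=k,interpolation=cv2.INTER_CUBIC)
    for i in range(0,w,10):
        cv2.line(o,(i*k,0),(i*k,4 if (x+i)%50 else 12),(0,0,255),1)
        if (x+i)%20==0: cv2.putText(o,str(x+i),(i*k,22),0,.35,(0,0,255),1)
    for i in range(0,h,10):
        cv2.line(o,(0,i*k),(4,i*k),(0,0,255),1)
        if (y+i)%20==0: cv2.putText(o,str(y+i),(6,i*k+4),0,.35,(0,0,255),1)
    return o
cv2.imwrite("pics/rack.png",np.hstack([c(s,210,290,100,150,4),c(t,180,220,100,150,4)]))
cv2.imwrite("pics/scope.png",np.hstack([c(s,300,80,130,150,3),c(t,380,70,130,150,3)]))
```

```text
(no output)
```

View pics/rack.png

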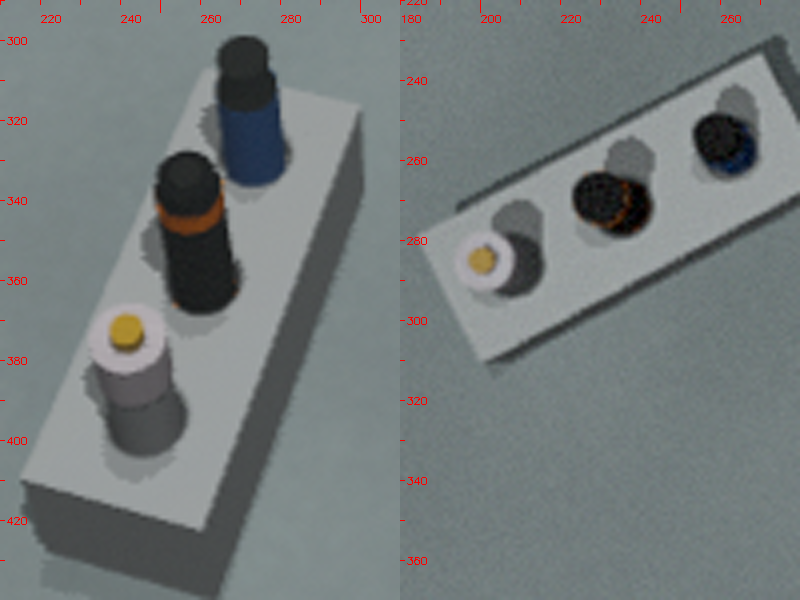

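View pics/scope.png

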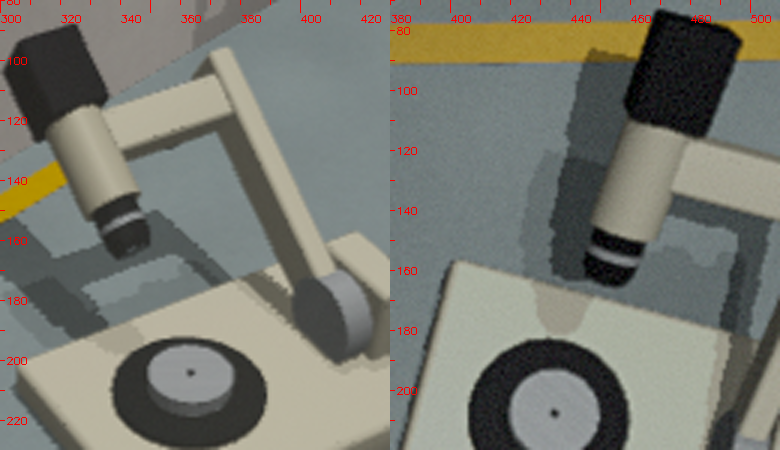

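```bash
cat > h.py <<'E'
import numpy as np,cv2
from scipy.optimize import least_squares
C={'side':(493.6125,316.7951,248.3642,[[-0.7199,-0.6941,-0.0023,0.4291],[-0.5109,0.5322,-0.6751,0.3423],[0.4698,-0.4848,-0.7377,0.703]]),
'top':(501.2821,317.2562,246.2617,[[-0.0093,-1.0,-0.0021,0.0789],[-0.9937,0.0095,-0.112,0.542],[0.112,0.001,-0.9937,0.9903]])}
def proj(n,p):
    f,cx,cy,E=C[n];E=np.array(E);q=np.asarray(p)@E[:,:3].T+E[:,3]
    return f*q[...,:2]/q[...,2:]+[cx,cy]
def tri(s,t):
    r=least_squares(lambda p:np.r_[proj('side',p)-s,proj('top',p)-t],[.6,0,.1]);return r.x,np.round(r.fun,1)
def onz(n,uv,z):
    return np.r_[least_squares(lambda p:proj(n,np.r_[p,z])-uv,[.6,0]).x,z]
E
python3 - <<'E'
from h import *
T,r=tri([256.8,331.8],[230,269.5]);print('tail',T,r)
b,r=tri([261.2,363],[235.5,274.5]);print('torch foot at rack',b,r)
D,r=tri([363.3,204.3],[434.7,207.7]);print('dimple',D,r)
# rack corners & neighbours (top z .065)
print('rack corners',[onz('top',p,.065)[:2].round(4) for p in ([185.5,279],[201,310],[272,233])],[onz('side',p,.065)[:2].round(4) for p in ([215,410],[260.5,422.5],[300,316],[262,307])])
# head axis: dimple->midpoints, shared tilt,yaw
S=np.array([[75,115],[116,203]])/3+[300,80]; Tt=np.array([[272,127],[228,232]])/3+[380,70]
def ax(y,t): return np.array([np.sin(t)*np.cos(y),np.sin(t)*np.sin(y),np.cos(t)])
def f(p):
    a=ax(p[0],p[1]);o=[]
    for i in range(2):o+=[proj('side',D+p[2+i]*a)-S[i],proj('top',D+p[2+i]*a)-Tt[i]]
    return np.concatenate(o)
r=least_squares(f,[-.25,.9,.2,.13]);print('axis yaw,tilt,dists',r.x,r.fun.round(1))
# base edges in top & side view (z=.03) by bright mask
for n in('top','side'):
    im=cv2.imread(f'pics/{n}0.png');g=im.astype(int)
    m=((g[...,2]-g[...,0]>15)&(g[...,2]>150)).astype(np.uint8)
    k,l,st,_=cv2.connectedComponentsWithStats(m);i=1+st[1:,4].argmax()if n=='top' else l[235,350]
    c=max(cv2.findContours((l==i).astype(np.uint8),0,1)[0],key=len);h=cv2.convexHull(c)
    print(n,st[i],cv2.approxPolyDP(h,3,True)[:,0].tolist(),[onz(n,p,.03)[:2].round(3).tolist() for p in cv2.approxPolyDP(h,3,True)[:,0]])
E
```

```text
tail [0.49081404 0.23296758 0.13930334] [ 0.7  0.1 -0.6 -0.6]
torch foot at rack [0.48682199 0.23663351 0.0587348 ] [ 0.9  0.1 -0.7 -0.8]
dimple [ 0.61719322 -0.16363033  0.04798182] [ 0.3  0.  -0.2 -0.2]
rack corners [array([0.4769, 0.3318]), array([0.4165, 0.3005]), array([0.566 , 0.1628])] [array([0.4762, 0.3367]), array([0.4147, 0.3033]), array([0.504 , 0.1358]), array([0.5636, 0.1675])]
axis yaw,tilt,dists [-0.26872379  0.91449331  0.19860451  0.1298967 ] [ 0.2 -0.2 -0.6 -0.2 -0.2  0.3  0.9  0.2]
top [ 143   77  323   16 4027] [[465, 77], [462, 88], [143, 92], [144, 81]] [[0.9, -0.242], [0.876, -0.235], [0.874, 0.439], [0.898, 0.437]]
side [ 306  173  146   83 4528] [[451, 212], [351, 255], [306, 201], [379, 173], [435, 196]] [[0.48, -0.289], [0.552, -0.051], [0.726, -0.101], [0.672, -0.285], [0.534, -0.308]]
```

Run:
```python
from h import *
im=cv2.imread('pics/top0.png');g=im.astype(int);print(im[230,400],im[260,480])
m=((g[...,2]-g[...,0]>8)&(g[...,2]>150)).astype(np.uint8);m[:140]=0
k,l=cv2.connectedComponents(m);c=max(cv2.findContours((l==l[230,400]).astype(np.uint8),0,1)[0],key=len)
h=cv2.approxPolyDP(cv2.convexHull(c),3,True)[:,0];P=[onz('top',p,.03)[:2].round(3).tolist() for p in h];print(h.tolist(),P)
# side dark/bright discs: block centroid + stage centroid
for n,box in(('top',(405,180,465,240)),('side',(335,188,392,230))):
    im=cv2.cvtColor(cv2.imread(f'pics/{n}0.png'),6);x0,y0,x1,y1=box
    s=(im[y0:y1,x0:x1]<75).astype(np.uint8);cs=max(cv2.findContours(s,0,1)[0],key=cv2.contourArea)
    e=cv2.fitEllipse(cs);print(n,'stage ell',np.array(e[0])+box[:2],e[1],onz(n,np.array(e[0])+box[:2],.038).round(4))
for n,u in(('side',[363.3,204.3]),('top',[434.7,207.7])):print(n,'dimple z.052',onz(n,u,.052).round(4))
for n,u in(('side',[256.8,331.8]),('top',[230,269.5])):print(n,'tail z.14',onz(n,u,.14).round(4))
```

```text
[165 174 167] [161 175 168]
[[639, 0], [639, 479], [0, 479], [0, 0]] [[1.07, -0.624], [0.084, -0.544], [0.095, 0.693], [1.085, 0.754]]
top stage ell [432.23040962 208.86694336] (51.35253143310547, 52.47560119628906) [ 0.6163 -0.1612  0.038 ]
side stage ell [362.63838005 210.69617271] (36.0439338684082, 50.51455307006836) [ 0.6124 -0.156   0.038 ]
side dimple z.052 [ 0.615  -0.1598  0.052 ]
top dimple z.052 [ 0.616 -0.163  0.052]
side tail z.14 [0.4913 0.2338 0.14  ]
top tail z.14 [0.4896 0.2318 0.14  ]
```

```bash
python3 -m crank '{"travel":[[0,5,0],[0,10,0],[0,15,0],[0,20,0],[2,25,0]],"turn":[[0,0,8],[0,0,16],[0,0,24],[0,0,32],[0,0,40]],"gripper":[0,0,0,0,0]}' 60
```

```text
clock: 0.6
position: [0.2844, -0.3164, 0.2312]
tool_rot: [-3.14, 0.001, 1.145]
force: [2.5, -0.6, -0.1]
grip_width: 0.0856
finger_force: 0.0
```

```bash
python3 -m crank '{"travel":[[1,5,0],[2,10,0],[4,14.5,0],[6,19,0],[8,23.5,0]],"turn":[[0,0,8],[0,0,16],[0,0,24],[0,0,32],[0,0,38]],"gripper":[0,0,0,0,0]}'; python3 -m crank '{"travel":[[2,4.5,0],[4,9,0],[6,13.5,0],[8,18,0],[10,22.5,0]],"turn":[[0,0,2],[0,0,4],[0,0,7],[0,0,10],[0,0,14]],"gripper":[0,0,0,0,0]}'
```

```text
clock: 1.1
position: [0.3666, -0.0815, 0.2315]
tool_rot: [3.141, 0.001, 1.809]
force: [0.8, -1.2, -0.2]
grip_width: 0.0853
finger_force: 0.0
clock: 1.6
position: [0.4667, 0.1436, 0.2312]
tool_rot: [-3.141, 0.0, 2.05]
force: [0.6, -1.1, 0.1]
grip_width: 0.0852
finger_force: 0.0
```

```bash
python3 -m crank '{"travel":[[1,4,0],[2.2,8.8,0],[2.2,8.8,0],[2.2,8.8,-2],[2.2,8.8,-5]],"turn":[[0,0,0.3],[0,0,0.3],[0,0,0.3],[0,0,0.3],[0,0,0.3]],"gripper":[0,0,0,0,0]}'
python3 - <<'E'
from workcell import bot
import cv2,numpy as np
from h import *
a=[]
for n,x,y in(("side",180,220),("top",160,170)):
    f=bot.grab_frame(n);im=f["pixels"][:,:,::-1];cv2.imwrite(f"pics/{n}1.png",im);a.append(cv2.resize(im[y:y+180,x:x+130],None,fx=3,fy=3,interpolation=2))
cv2.imwrite("pics/a1.png",np.hstack(a));print(bot.observe()['position'])
E
```

```text
clock: 2.1
position: [0.4888, 0.2304, 0.1814]
tool_rot: [3.14, 0.0, 2.054]
force: [0.7, 0.2, -0.2]
grip_width: 0.0855
finger_force: 0.0
[0.48680874 0.22869002 0.17842893]
```

View pics/a1.png

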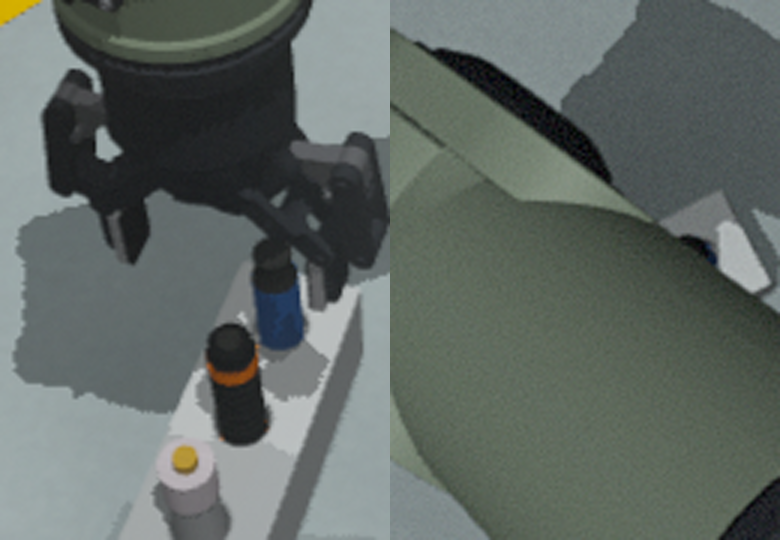

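Run:
```python
from h import *
from workcell import bot
for i in range(3): print(bot.observe()['position'].__repr__(),bot.observe()['clock'])
for z in(.178,.19): print(proj('side',[.488,.2305,z]), proj('side',[.488+.0425*.885,.2305+.0425*.466,z]),proj('side',[.488-.0425*.885,.2305-.0425*.466,z]))
```

```text
array([0.48680874, 0.22869002, 0.17842893]) 2.2
array([0.48680874, 0.22869002, 0.17842893]) 2.2
array([0.48680874, 0.22869002, 0.17842893]) 2.2
[257.62892186 316.75112634] [229.41365985 309.81785603] [286.51267189 323.84866265]
[256.8390578  311.76332566] [228.27023432 304.79936185] [286.09365876 318.89445524]
```

```bash
python3 -m crank '{"travel":[[0,0,-3],[0,0,-6],[0,0,-9],[0,0,-9],[0,0,-9]],"turn":[[0,0,0],[0,0,0],[0,0,0],[0,0,0],[0,0,0]],"gripper":[0,0,0,0,0]}'; python3 -c "
from workcell import bot;s=bot.observe();print(s['position'],s['qpos'],s['qd'])"
```

```text
clock: 2.7
position: [0.4887, 0.23, 0.0926]
tool_rot: [3.141, -0.0, 2.054]
force: [-0.2, 0.2, -0.3]
grip_width: 0.0854
finger_force: 0.0
[0.48865349 0.23003142 0.09255681] [-0.1186944   0.64612162 -0.59783233  1.91365135  0.52533151  0.74181241
 -0.53752828] [ 0.0045577  -0.02362302 -0.010062   -0.010003   -0.0006898  -0.00053555
 -0.00065986]
```

```bash
python3 -m crank '{"travel":[[0.1,0.3,-0.3],[0.1,0.3,-0.3],[0.1,0.3,-0.3],[0.1,0.3,-0.3],[0.1,0.3,-0.3]],"turn":[[0,0,0],[0,0,0],[0,0,0],[0,0,0],[0,0,0]],"gripper":[0,0.4,0.8,1,1]}' 20;python3 -m crank '{"travel":[[0,0,0],[0,0,0],[0,0,0],[0,0,0],[0,0,0]],"turn":[[0,0,0],[0,0,0],[0,0,0],[0,0,0],[0,0,0]],"gripper":[1,1,1,1,1]}' 20
python3 - <<'E'
from workcell import bot
import cv2,numpy as np
print({k:np.round(v,3).tolist() for k,v in bot.observe().items()})
im=bot.grab_frame("side")["pixels"][:,:,::-1];cv2.imwrite("pics/s2.png",cv2.resize(im[250:420,180:340],None,fx=3.5,fy=3.5,interpolation=2))
E
```

```text
clock: 3.2
position: [0.4894, 0.2327, 0.0886]
tool_rot: [3.141, 0.0, 2.054]
force: [0.4, -0.6, -0.0]
grip_width: 0.0285
finger_force: 0.0
clock: 3.7
position: [0.4896, 0.2329, 0.0885]
tool_rot: [3.141, -0.0, 2.054]
force: [3.3, 0.7, 4.7]
grip_width: 0.0245
finger_force: 20.1
{'clock': 3.7, 'qpos': [-0.127, 0.654, -0.593, 1.911, 0.531, 0.737, -0.545], 'qd': [0.0, -0.001, -0.001, 0.001, -0.001, 0.002, 0.001], 'joint_efforts': [-0.125, -85.183, -10.628, -21.57, -0.542, 1.123, 0.003], 'position': [0.49, 0.233, 0.088], 'tool_rot': [3.141, -0.0, 2.054], 'force': [3.294, 0.688, 4.663], 'moment': [0.419, -0.958, 0.042], 'finger_force': 20.116, 'grip_width': 0.025}
```

View pics/s2.png

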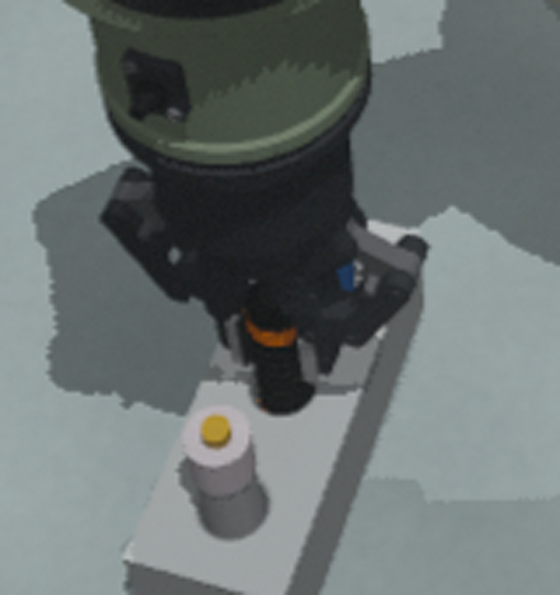

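The torch is gripped at (275,350) of the crop, pads on the tube just below the orange band, neighbours clear. Lifting now.

```bash
python3 -m crank '{"travel":[[0.1,0,0],[0.1,0,0],[0.1,0,0.5],[0.1,0,1],[0.1,0,1.5]],"turn":[[0,0,0],[0,0,0],[0,0,0],[0,0,0],[0,0,0]],"gripper":[1,1,1,1,1]}' 80;python3 -m crank '{"travel":[[0,0,1],[0,0,2],[0,0,3],[0,0,4],[0,0,5]],"turn":[[0,0,0],[0,0,0],[0,0,0],[0,0,0],[0,0,0]],"gripper":[1,1,1,1,1]}' 80; python3 -m crank '{"travel":[[0,0,2],[0,0,4],[0,0,6],[0,0,8],[0,0,10]],"turn":[[0,0,0],[0,0,0],[0,0,0],[0,0,0],[0,0,0]],"gripper":[1,1,1,1,1]}' 80
cat > tgt.py <<'E'
from h import *
from workcell import bot
from scipy.spatial.transform import Rotation as R
D=np.array([.6155,-.1615,.052]);Y=np.radians(-15.3);t=.914;L=.0785
a=np.array([-np.cos(t)*np.cos(Y),-np.cos(t)*np.sin(Y),np.sin(t)])  # lens->tail
s=bot.observe();p=np.array(s['position']);Rc=R.from_euler('xyz',s['tool_rot'])
def need(off=0.,spin=0,a=a,L=L):
    zc=Rc.apply([0,0,1]);v=np.cross(zc,-a);n=np.linalg.norm(v)
    q=R.from_rotvec(v/n*np.arctan2(n,zc@-a)) if n>1e-6 else R.identity()
    rot=R.from_rotvec(np.radians(spin)*-a)*q
    tcp=D+(.08+L+off)*a
    return (tcp-p)*100, np.degrees(rot.as_rotvec()), tcp
E
python3 -c "
from tgt import *
print(p,s['qpos'],s['force'],s['grip_width'])
for sp in(0,-30,-60,30): print(sp,[x.round(2) for x in need(.06,sp)])"
```

```text
clock: 4.25
position: [0.4901, 0.2326, 0.1035]
tool_rot: [-3.141, -0.0, 2.054]
force: [1.3, 1.0, -2.6]
grip_width: 0.0233
finger_force: 78.2
clock: 4.75
position: [0.4903, 0.2326, 0.1542]
tool_rot: [-3.141, 0.0, 2.054]
force: [0.0, -0.8, -1.0]
grip_width: 0.0231
finger_force: 78.6
clock: 5.25
position: [0.4901, 0.2326, 0.2546]
tool_rot: [-3.141, -0.0, 2.054]
force: [0.4, 0.1, -1.4]
grip_width: 0.0234
finger_force: 78.7
[0.49006156 0.23261575 0.25463313] [-0.02064585  0.44159639 -0.72006064  1.76530735  0.32913067  1.05887533
 -0.3738482 ] [ 0.36099823  0.05530907 -1.38191984] 0.023433414964772945
0 [array([ -0.32, -35.89,  -2.96]), array([ -9.93, -36.31,   0.  ]), array([ 0.49, -0.13,  0.23])]
-30 [array([ -0.32, -35.89,  -2.96]), array([-19.19, -32.86,  28.91]), array([ 0.49, -0.13,  0.23])]
-60 [array([ -0.32, -35.89,  -2.96]), array([-27.97, -27.69,  57.75]), array([ 0.49, -0.13,  0.23])]
30 [array([ -0.32, -35.89,  -2.96]), array([ -0.2 , -38.06, -28.9 ]), array([ 0.49, -0.13,  0.23])]
```

```bash
python3 -m crank '{"travel":[[0,-2,0],[0,-6,0],[0,-10,0],[0,-14,0],[0,-18,0]],"turn":[[0,-3,-2],[0,-6,-5],[0,-10,-8],[0,-15,-11],[0,-19,-14.5]],"gripper":[1,1,1,1,1]}';python3 -m crank '{"travel":[[0,-4,-1],[0,-8,-1],[0,-12,-2],[0,-15,-3],[0,-18,-3]],"turn":[[0,-4,-3],[0,-8,-6],[0,-12,-9],[0,-16,-12],[0,-19,-14.5]],"gripper":[1,1,1,1,1]}'; python3 -c "
from tgt import *
print(p,s['qpos'],s['force'],s['grip_width'])
for o in(.06,.0): print([x.round(2) for x in need(o)])"
```

```text
clock: 5.75
position: [0.4897, 0.051, 0.2539]
tool_rot: [2.827, 0.114, 1.778]
force: [2.0, 0.0, -0.8]
grip_width: 0.0235
finger_force: 78.7
clock: 6.25
position: [0.4953, -0.0935, 0.2333]
tool_rot: [2.57, 0.165, 1.543]
force: [0.2, -0.1, -0.2]
grip_width: 0.0231
finger_force: 78.6
[ 0.49533853 -0.09350829  0.23328726] [ 0.22818729  0.14161762 -0.30219735  2.36971916  1.28476962  0.23779476
 -1.24866095] [ 0.22712348 -0.07175621 -0.24449154] 0.023086613353176334
[array([-0.85, -3.28, -0.82]), array([-0.69, -3.66,  0.23]), array([ 0.49, -0.13,  0.23])]
[array([ 2.68, -4.25, -5.58]), array([-0.69, -3.66,  0.23]), array([ 0.52, -0.14,  0.18])]
```

```bash
python3 -m crank '{"travel":[[1,-2,-1],[1,-3.7,-2],[1,-3.7,-3],[1,-3.7,-3],[1,-3.7,-3]],"turn":[[0,0,0],[-0.5,-2,0],[-0.7,-3.6,0.2],[-0.7,-3.6,0.2],[-0.7,-3.6,0.2]],"gripper":[1,1,1,1,1]}'; python3 -c "
from tgt import *
print(p,s['qpos'],s['qd'],s['force'],s['grip_width'])
for o in(.06,.0): print([x.round(2) for x in need(o)])"
```

```text
clock: 6.75
position: [0.5056, -0.1297, 0.203]
tool_rot: [2.506, 0.175, 1.537]
force: [-0.6, 0.1, -1.9]
grip_width: 0.0232
finger_force: 78.6
[ 0.5056364  -0.12966401  0.20298209] [ 0.46597981  0.25403497 -0.46513166  2.40998632  2.11547902  0.28468084
 -1.97595364] [ 0.43168112  0.10373884 -0.44789891  0.05431566  0.63546691  0.15581436
 -0.56889054] [-0.62192978  0.07154937 -1.87940287] 0.02320656290802237
[array([-1.88,  0.34,  2.21]), array([-0.06, -0.04, -0.03]), array([ 0.49, -0.13,  0.23])]
[array([ 1.65, -0.63, -2.55]), array([-0.06, -0.04, -0.03]), array([ 0.52, -0.14,  0.18])]
```

```bash
python3 -m crank '{"travel":[[0.4,-0.1,-0.6],[0.8,-0.3,-1.2],[1.2,-0.5,-1.8],[1.4,-0.6,-2.2],[1.4,-0.6,-2.2]],"turn":[[0,0,0],[0,0,0],[0,0,0],[0,0,0],[0,0,0]],"gripper":[1,1,1,1,1]}'
python3 - <<'E'
from tgt import *
print(p,s['qpos'],s['qd'],s['force'],s['grip_width'])
print([x.round(2) for x in need(0)])
a2=[]
for n,x,y in(("side",300,70),("top",380,110)):
    im=bot.grab_frame(n)["pixels"][:,:,::-1];cv2.imwrite(f"pics/{n}3.png",im);a2.append(cv2.resize(im[y:y+150,x:x+100],None,fx=4,fy=4,interpolation=2))
    print(n,'lens,dimple,tcp',*[((proj(n,q)-[x,y])*4).round(0) for q in (D+.08*a,D,p)])
cv2.imwrite("pics/a3.png",np.hstack(a2))
E
```

```text
clock: 7.25
position: [0.5197, -0.1355, 0.1802]
tool_rot: [2.509, 0.175, 1.538]
force: [1.0, -1.1, -1.7]
grip_width: 0.0232
finger_force: 78.6
[ 0.519733   -0.13547247  0.18023528] [ 0.5038751   0.3373953  -0.50720294  2.39273912  2.20031211  0.34467857
 -2.03563104] [-0.00437734 -0.02407789  0.00493732  0.00635426 -0.01870984 -0.01706896
  0.01220261] [ 0.99303366 -1.12098251 -1.70697471] 0.0232212608645646
[array([ 0.24, -0.05, -0.27]), array([-0.09, -0.2 , -0.03]), array([ 0.52, -0.14,  0.18])]
side lens,dimple,tcp [321. 497.] [255. 535.] [401. 451.]
top lens,dimple,tcp [223. 466.] [216. 392.] [231. 554.]
```

View pics/a3.png

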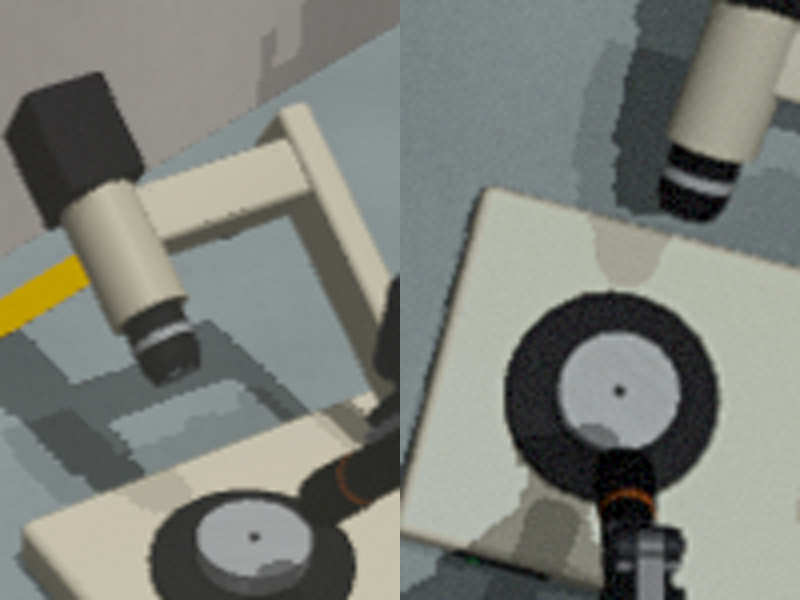

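The dimple is where predicted (crop side (254,537), top (619,391)). I'll overlay the intended torch rings for a fine check.

```bash
cat > ov.py <<'E'
from tgt import *
import sys
def ov(tag,ims,L=L):
    Rz=Rc.as_matrix();za=-Rz[:,2];O=p+L*Rz[:,2];a2=[]   # torch by robot's own reading
    th=np.linspace(0,2*np.pi,60)
    for n,x,y in(("side",355,160),("top",410,195)):
        im=cv2.resize(ims[n][y:y+70,x:x+50],None,fx=8,fy=8,interpolation=2)
        for z,r in((0,.014),(.034,.014),(.04,.0125),(.055,.0125)):
            q=O+z*za+r*(np.cos(th)[:,None]*Rz[:,0]+np.sin(th)[:,None]*Rz[:,1])
            cv2.polylines(im,[((proj(n,q)-[x,y]+.5)*8).astype(int)],True,(0,255,0),1)
        cv2.line(im,*[tuple(map(int,(proj(n,q)-[x,y]+.5)*8)) for q in(D,D+.2*a)],(255,255,0),1)
        a2.append(im)
    cv2.imwrite(f"pics/{tag}.png",np.hstack(a2))
    m=O-D;print('lens dist',np.linalg.norm(m),'miss mm',1e3*np.linalg.norm(np.cross(O-D,za)),'tilt deg',np.degrees(np.arcsin(za[2])),90-0,'az',np.degrees(np.arctan2(-za[1],-za[0])))
E
python3 -c "
from ov import *
ov('ov3',{n:cv2.imread(f'pics/{n}3.png') for n in('side','top')})"
```

```text
lens dist 0.08423435313453985 miss mm 0.5915066446327679 tilt deg 52.54673775761048 90 az -15.237796688009723
```

View pics/ov3.png

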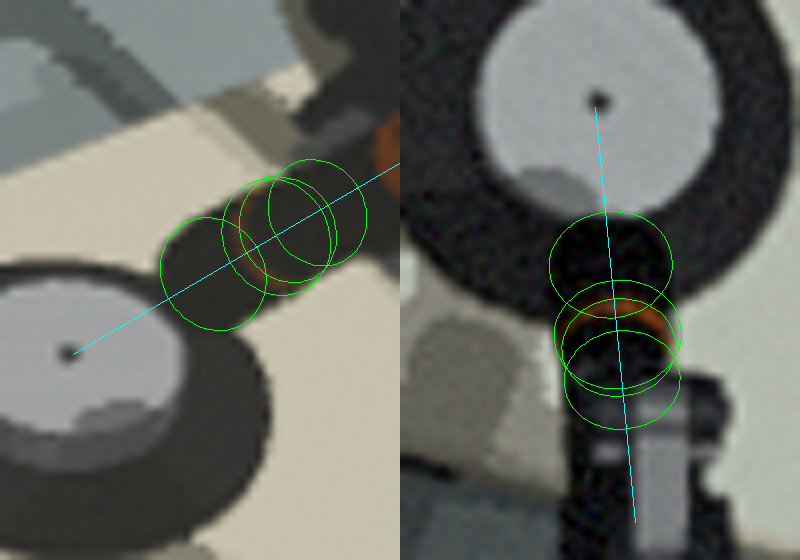

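Run:
```python
from tgt import *
ds=[363.0,203.6];dt=[434.25,207.1]
r=least_squares(lambda q:np.r_[proj('side',np.r_[q,.052])-ds,proj('top',np.r_[q,.052])-dt],[.6,0]);D=np.r_[r.x,.052];print('D',D,r.fun.round(2),tri(ds,dt))
S=np.array([[75,115],[116,203]])/3+[300,80];S=np.vstack([S,np.array([[96,197],[153,315],[177,374]])/4+[300,70]])-.4
Tt=np.array([[272,127],[228,232]])/3+[380,70];Tt=np.vstack([Tt,np.array([[307,153]])/4+[380,110]])-.4
def f(q,dd=D):
    t,y=q[1],q[0];ax=np.array([np.sin(t)*np.cos(y),np.sin(t)*np.sin(y),np.cos(t)])
    o=[]
    for n,P,d0 in(('side',S,ds),('top',Tt,dt)):
        A=proj(n,D);sh=np.array(d0)-A;l=proj(n,D+.2*ax)-A;l/=np.linalg.norm(l);w=P-A-sh;o+=list(w[:,0]*l[1]-w[:,1]*l[0])
    return np.array(o)
q=least_squares(f,[-.27,.91]);print('yaw deg',np.degrees(q.x[0]),'tilt',q.x[1],q.fun.round(2))
# stand edges, top view, from a3 crop (4x, origin 380,110)
E=lambda u,v:onz('top',[380+(u-400)/4-.4,110+v/4-.4],.03)[:2]
for A,B in(((495,190),(790,263)),((480,195),(403,480))):
    d=E(*B)-E(*A);print(np.degrees(np.arctan2(d[1],d[0])))
```

```text
D [ 0.61717614 -0.16173398  0.052     ] [ 0.11 -0.25 -0.19  0.03] (array([ 0.61765225, -0.16235314,  0.05056971]), array([ 0.1,  0. , -0.1, -0.1]))
yaw deg -15.8157630787293 tilt 0.9445033205026209 [-0.53 -0.82  0.76  0.01  0.65 -0.57  0.97 -0.05]
-104.89747379376033
163.74443898762033
```

```bash
cat > fit.py <<'E'
from h import *
from scipy.optimize import differential_evolution
D=np.array([.6172,-.1618,.0515]);px={'side':[363.0,203.6],'top':[434.25,207.1]};G={}
for n in px:
    im=cv2.GaussianBlur(cv2.imread(f'pics/{n}0.png'),(0,0),.8).astype(np.float32)
    G[n]=np.stack([np.abs(cv2.Sobel(im,5,1,0)).max(2)*np.sign(cv2.Sobel(im,5,1,0).sum(2)),np.abs(cv2.Sobel(im,5,0,1)).max(2)*np.sign(cv2.Sobel(im,5,0,1).sum(2))],2)
th=np.linspace(0,2*np.pi,90);ds=np.linspace(.14,.19,25)
def score(q,full=False):
    y,t,r=q;ax=np.array([np.sin(t)*np.cos(y),np.sin(t)*np.sin(y),np.cos(t)]);u=np.array([-np.sin(y),np.cos(y),0]);v=np.cross(ax,u);o=[]
    for n in px:
        sh=np.array(px[n])-proj(n,D);l=proj(n,D+.2*ax)-proj(n,D);l/=np.linalg.norm(l);nn=np.array([-l[1],l[0]])
        for sg in(1,-1):
            P=[]
            for d in ds:
                k=proj(n,D+d*ax+r*(np.cos(th)[:,None]*u+np.sin(th)[:,None]*v))+sh;P.append(k[(k@nn*sg).argmax()])
            P=np.float32(P);g=cv2.remap(G[n],P[:,0],P[:,1],1)[:,0];o.append(np.minimum(abs(g@nn),150).mean())
    return o if full else -sum(o)
for seed in(1,2):
    z=differential_evolution(score,[(-.36,-.18),(.8,1.02),(.013,.025)],seed=seed,maxiter=60);print(np.degrees(z.x[0]),z.x[1:],z.fun,np.round(score(z.x,True)))
y,r=z.x[0],z.x[2]
print([(round(t,3),round(score((y,t,r)))) for t in np.arange(.86,1,.01)])
print([(round(k,2),round(score((np.radians(k),z.x[1],r)))) for k in np.arange(-19,-12,.5)])
E
python3 fit.py
```

```text
-16.75009740708912 [1.00320186 0.02046287] -402.0936063648138 [ 72. 146.  73. 112.]
-16.70832724712298 [1.00249919 0.02043817] -401.88369812786584 [ 71. 146.  74. 111.]
[(np.float64(0.86), -196), (np.float64(0.87), -206), (np.float64(0.88), -217), (np.float64(0.89), -227), (np.float64(0.9), -237), (np.float64(0.91), -249), (np.float64(0.92), -263), (np.float64(0.93), -277), (np.float64(0.94), -292), (np.float64(0.95), -302), (np.float64(0.96), -296), (np.float64(0.97), -286), (np.float64(0.98), -321), (np.float64(0.99), -376), (np.float64(1.0), -401)]
[(np.float64(-19.0), -219), (np.float64(-18.5), -251), (np.float64(-18.0), -259), (np.float64(-17.5), -291), (np.float64(-17.0), -385), (np.float64(-16.5), -397), (np.float64(-16.0), -349), (np.float64(-15.5), -288), (np.float64(-15.0), -216), (np.float64(-14.5), -143), (np.float64(-14.0), -100), (np.float64(-13.5), -78), (np.float64(-13.0), -67), (np.float64(-12.5), -58)]
```

Run:
```python
from h import *
D=np.array([.6172,-.1618,.0515]);px={'side':[363.0,203.6],'top':[434.25,207.1]};th=np.linspace(0,2*np.pi,60);o=[]
for n,x,y in(('side',300,85),('top',430,100)):
    im=cv2.resize(cv2.imread(f'pics/{n}0.png')[y:y+85,x:x+57],None,fx=7,fy=7,interpolation=2)
    for k,t,c in((-15.7,.93,(0,255,0)),(-16.7,1.0,(0,0,255))):
        k=np.radians(k);ax=np.array([np.sin(t)*np.cos(k),np.sin(t)*np.sin(k),np.cos(t)]);u=np.array([-np.sin(k),np.cos(k),0]);v=np.cross(ax,u);sh=np.array(px[n])-proj(n,D)
        f=lambda q:((proj(n,q)+sh-[x,y]+.5)*7).astype(int)
        for d,r in((.095,.012),(.14,.018),(.18,.018)):cv2.polylines(im,[f(D+d*ax+r*(np.cos(th)[:,None]*u+np.sin(th)[:,None]*v))],True,c,1)
        cv2.line(im,*[tuple(map(int,f(D+d*ax))) for d in(.095,.22)],c,1)
    o.append(im)
cv2.imwrite('pics/hd.png',np.hstack(o))
```

```text
(no output)
```

View pics/hd.png

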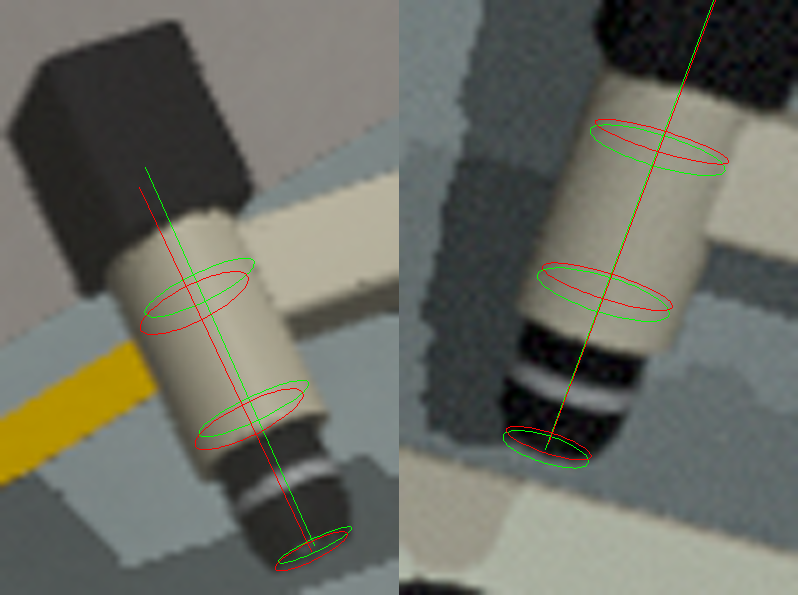

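Run:
```python
from h import *
D,_=tri([363.0,203.6],[434.25,207.1])
for s,t in(((262,440),(596,332)),((314,547),(547,440)),((171,240),(678,92))):
    P,r=tri(np.array(s)/7-.5+[300,85],(np.array(t)-[399,0])/7-.5+[430,100]);v=P-D;d=np.linalg.norm(v)
    print(P.round(4),r,'d',d.round(4),'tilt',np.arccos(v[2]/d),'yaw',np.degrees(np.arctan2(v[1],v[0])))
```

```text
[ 0.7189 -0.1916  0.1269] [ 0.9  0.1 -0.5 -0.6] d 0.1301 tilt 0.9441458648082575 yaw -16.135177983140938
[ 0.6939 -0.1846  0.1044] [-0.3 -0.   0.2  0.2] d 0.0959 tilt 0.9750900025069152 yaw -16.3018817311493
[ 0.7693 -0.2038  0.168 ] [ 0.7  0.1 -0.4 -0.4] d 0.1962 tilt 0.9290383676872457 yaw -15.304683075357895
```

Three points on the head give tilt ≈ 0.945 and yaw ≈ −15.8° (lens distance 95.9 mm vs 95 given). Correcting to that.

```bash
sed -i 's/^D=.*/D=np.array([.6173,-.162,.0517]);Y=np.radians(-15.8);t=.945;L=.0785/' tgt.py; python3 -c "
from tgt import *
print(p,[x.round(2) for x in need(0)])"
```

```text
[ 0.51955533 -0.13541314  0.1808264 ] [array([ 0.84, -0.13, -0.07]), array([ 0.17,  1.61, -0.2 ]), array([ 0.53, -0.14,  0.18])]
```

```bash
python3 -m crank '{"travel":[[0.4,0,0],[0.8,-0.1,0],[0.8,-0.1,-0.1],[0.8,-0.1,-0.1],[0.8,-0.1,-0.1]],"turn":[[0,0.8,0],[0.2,1.6,-0.2],[0.2,1.6,-0.2],[0.2,1.6,-0.2],[0.2,1.6,-0.2]],"gripper":[1,1,1,1,1]}'
python3 - <<'E'
from ov import *
ims={}
for n in('side','top'):ims[n]=bot.grab_frame(n)["pixels"][:,:,::-1]
ov('ov4',ims); print([x.round(2) for x in need(0)],s['qpos'],s['qd'].round(3))
E
```

```text
clock: 7.85
position: [0.5273, -0.1364, 0.1799]
tool_rot: [2.536, 0.172, 1.539]
force: [-0.3, -0.5, -0.8]
grip_width: 0.0231
finger_force: 78.6
lens dist 0.08025867841111263 miss mm 0.6781514689655013 tilt deg 54.10914079268337 90 az -15.743434387572378
[array([ 0.07, -0.04,  0.02]), array([-0.02,  0.04, -0.02]), array([ 0.53, -0.14,  0.18])] [ 0.43542771  0.33405091 -0.42806577  2.35862569  2.09432387  0.29511126
 -1.93666041] [ 0.004  0.001  0.002 -0.002 -0.006 -0.004  0.006]
```

View pics/ov4.png

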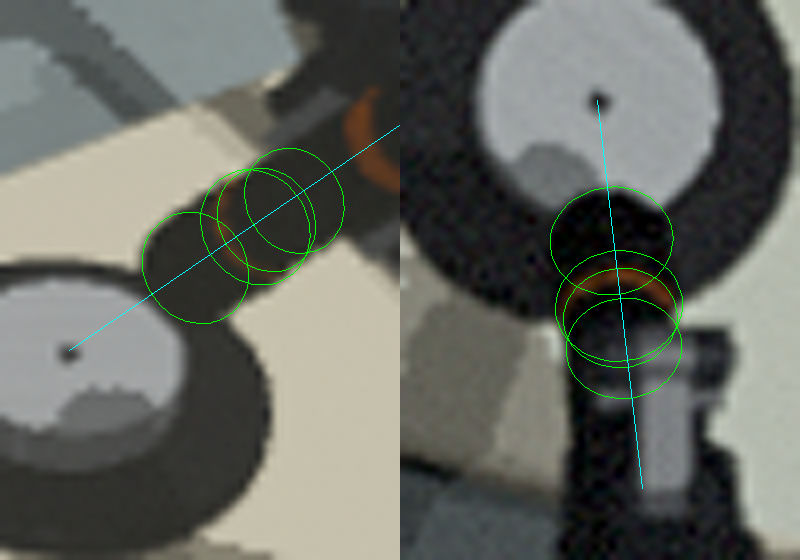

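The overlay matches the torch in both views, and its axis runs to the dimple at side (69,353), top (598,101). One small trim, hold, then hand in.

```bash
python3 -m crank '{"travel":[[0.1,0,0],[0.1,0,0],[0.1,0,0],[0.1,0,0],[0.1,0,0]],"turn":[[0,0,0],[0,0,0],[0,0,0],[0,0,0],[0,0,0]],"gripper":[1,1,1,1,1]}'
python3 - <<'E'
from tgt import *
print([x.round(2) for x in need(0)],s['grip_width'],np.abs(s['qd']).max());print(bot.job_done())
E
```

```text
clock: 8.45
position: [0.5286, -0.1365, 0.18]
tool_rot: [2.536, 0.172, 1.539]
force: [0.4, 1.1, -1.4]
grip_width: 0.0229
finger_force: 78.6
[array([-0.06, -0.02,  0.02]), array([-0.01,  0.03, -0.01]), array([ 0.53, -0.14,  0.18])] 0.022941619032705505 0.0020746818436235756
the job is handed in; nothing more can be done
None
```

I handed the job in at about 8.5 s of the 35 s limit: the torch is held in the air about 80 mm from the dimple, aimed within about 1 mm of it by my measurements, opposite the microscope head and square to its line of sight; the head tilt is the least certain measurement (I used 0.945 rad, and readings ranged from 0.91 to 1.0).

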